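Load the ballast tube and shut its lid

ROBOT

A 7-joint arm with a two-finger parallel gripper is mounted at the origin on the work surface. World frame = base frame: x ahead of the robot, y to its left, z up, the work surface at z = 0. Lengths are in mm, angles in rad, forces in N, time in s.
With the tool pointing down it reaches from about 400 to 875 mm from the base axis. Payload 4.4 kg.
Tool frame: the origin (TCP) lies midway between the tips of the shut fingers; the grasp point (between the pads) lies 19 mm behind it; z points along the fingers, y is the line along which they close (so a half turn about z gives the same grasp; the last joint's range is limited). The gripper opens to 85 mm and grips with 20 to 120 N. Pads are 22 mm wide; open, the fingers measure 114 mm over their backs; the gripper's body (76 mm by 85 mm) begins 54 mm behind the grasp point. The pads swing forward as they close: fully open they stand 13 mm farther back than shut.
Start: joints at [-1.27, 0.628, 0.038, 1.517, -0.027, 0.996, -0.02], TCP at [233.087, 606.785, 231.313] pointing down, gripper open.
Joint ranges: [-3.06, 3.06], [-0.37, 2.12], [-1.25, 1.32], [0.18, 2.47], [-1.1, 4.24], [0.23, 1.98], [-2.94, 2.94]. Speed limits (rad/s): [2.57, 2.57, 3.14, 3.14, 3.14, 3.14, 3.14].

INTERFACE

Orientations are given as [roll, pitch, yaw] about the fixed x, y, z axes, in that order (R = Rz(yaw) Ry(pitch) Rx(roll)).
In Python, from cell import ctrl gives the robot as it stands.
- The arm moves only by the shell command python3 -m crank 'ROWS' [OPENING]. ROWS is JSON, a list that holds one entry, the list of rows, each a list of 4 numbers: the shift along the tool's x, y, z normalised to -1 to 1, where 1 is 2.5 cm, then the turn about the tool's z normalised to -1 to 1, where 1 is 0.08 rad. In form: [[[dx, dy, dz, turn], ...]]. A call has 1 to 12 rows; each row shifts and turns the commanded pose from where the row before left it, along the tool's axes as they then stand; what a row does not reach is not made up. A row lasts 1/12 s, in which the tool goes at most 41.7 mm and 7.16 degrees, less where a joint would pass 70% of its speed; a pose out of reach is approached as far as the arm can. A call with a number of a shift or a turn outside -1 to 1 is refused whole. A call with a gripper value outside its range is refused whole. OPENING is the closure, from -1 (fully open) to 1 (shut), set as the call begins (- or left out, the last holds). The fingers move at their own pace and stop on an object; the grip force is fixed at half the most. Time passes only in rows, so rows that do not move let the fingers close. It gives the time, the measured TCP pose, the force, the opening and the grip force at its end, in the units of the state.
- ctrl.read_state(): the state, without advancing time (a new reading comes with each control period).
- ctrl.get_image(name): name is "scene" or "top"; returns a dict with "img" (420x560x3 uint8, red, green, blue), "intrinsics" (3x3 intrinsics, pixels), "extrinsics" (4x4, takes a point from camera to world coordinates). Camera axes: x right, y up, looking along -z (the intrinsics and any distortion apply to the point x, -y, -z); pixel columns grow to the right and rows downward; lengths in mm; the calibration is good to about 2 mm. A picture is of the moment at which its call begins. There is no depth.
- ctrl.finish_job(): hands the job in; it is judged then, once.
Trained networks look in the newest picture that a camera, given by its name, has taken for a name from the list of things; names that differ only in an ending like _2 or _b are one class to them, and where a whole thing is asked for, a point or a joint stands for the part that bears it (a point fixed in the world has none). Each returns a list of dicts, best first, with "confidence" (0 to 1); they miss things now and then, are a little off and sometimes report something else, mostly with a low value. They report only what shows in the picture. A call takes as long as a camera call. They do not tell look-alikes from the thing itself.
- ctrl.find_in(camera, target): "position" ([row, column] in pixels, amid what is visible of it).
- ctrl.trace(camera, target): "mask" (420x560 bool, what is visible of it) and "position" ([row, column] in pixels, amid what is visible of it).
- ctrl.place_of(camera, target): "position" ([row, column] in pixels: a listed point, or the origin of a listed thing).
The state is a dict: "clock": time; "qpos": joint angles; "qd": joint speeds; "tau": joint torques, N m; "eef_pos": TCP position; "tool_rot": TCP orientation; "force": force on the tool from outside, world axes, zero at the start; "torque": the same for the moment, N m; "width": finger opening in mm; "gripper_force": force on a finger pad.
Only numpy, scipy, OpenCV 4.12 (cv2) and the standard library are available. Lean on these libraries where they do the work, as an engineer would, in place of code of your own. Each camera call takes 0.05 s, during which the arm holds its last target. There are 200 camera calls.

TASK

Pour all six lead balls from the tin scoop through the steel funnel so that every one drops down into the narrow clear tube, then shut the funnel's lid fully. The empty scoop must end up standing flat on the bench on its own. Leave the deadeyes, the bottle and the hull on its turntable where they are.

Things in the scene. Friction and masses are not known exactly. Their poses are not given: they have to be found in the camera images.
- scoop: Loose open tin scoop, 0.14 kg empty. Origin: centre of the underside of its flat floor, 92 (x) x 56 (y) mm, 3 thick; x points to the pouring nose (at the start roughly away from the robot), z up. Side and back walls 36 high. Ahead of x = +46 the floor ramps up at 35 degrees to the open nose edge, so the balls stay in while it is level.
- scoop_nose (a point): Middle of the scoop's pouring edge, 82 mm ahead of and 28 mm above the scoop's origin; 56 mm wide, side walls rise 24 mm beside the ramp. Balls begin to roll out when the scoop is tipped nose-down by more than 35 degrees; 50 to 55 degrees empties it.
- scoop_handle (a point): Grip point of the scoop, at x = -4, z = 74 mm in its frame: a flat upright wooden tab 10 mm thick in y, from x = -21 to +13, z = 50 to 92, on a strap that bridges the walls (underside 46 high). Fingers close on it along the scoop's y; its flat sides can be gripped with the tool at any slope in the scoop's x-z plane.
- filler: Ballast filler, fixed to the bench. Origin: centre of its underside, x points to the lid hinge side (roughly away from the robot), z up. Wood foot 100 x 90 x 20 mm, on it a clear tube of 44 mm outer, 38 mm inner diameter from z = 20 to 90, on top a steel cone funnel from the tube up to its rim at z = 140, outer rim diameter 112, wall 3. Two thin brass struts at y = +-36 up to z = 95.
- funnel_mouth (a point): Centre of the funnel's rim circle, 140 mm above the bench; same axes as the filler.
- tube_floor (a point): Centre of the clear tube's inner floor, 22 mm above the bench; the tube's inside is 38 mm wide and its top is 68 mm above this point.
- lid_hinge (a point): Middle of the lid's hinge line, 58 mm from the funnel's axis on the filler's +x side, 142 mm above the bench; the hinge line runs along the filler's y.
- lid (a joint): Lid angle in rad: 0 shut (flat on the rim), 1.57 upright, starts at 1.62 to 1.85, stop at 2.0. Flat steel disc 114 mm across, 3 thick, centre 58 mm from the hinge, with a flat tab 24 mm wide reaching 126 mm from the hinge. The hinge is stiff (0.08 N m friction): the lid stays where left and is pushed over from its outer side with one to three newtons.
- ball0_center (a point): Centre of a dark lead ball, 16 mm diameter, 24 g, starts in the scoop.
- ball1_center (a point): Centre of a dark lead ball, 16 mm diameter, 24 g, starts in the scoop.
- ball2_center (a point): Centre of a dark lead ball, 16 mm diameter, 24 g, starts in the scoop.
- ball3_center (a point): Centre of a dark lead ball, 16 mm diameter, 24 g, starts in the scoop.
- ball4_center (a point): Centre of a dark lead ball, 16 mm diameter, 24 g, starts in the scoop.
- ball5_center (a point): Centre of a dark lead ball, 16 mm diameter, 24 g, starts in the scoop.
- deadeye_a: Bystander: boxwood deadeye, round block 40 mm across, 18 high, three holes; origin under its centre.
- deadeye_b: Bystander: the second deadeye, the same.
- bottle: Bystander: green glass bottle lying along x in a low wooden cradle, 82 mm high, 90 wide, from x = -90 to +128 mm; origin under the cradle.
- hull_bow (a point): Bystander: bow tip of the walnut half hull (280 mm long, top 133 mm above the bench) on the round iron turntable (200 mm across) standing to the robot's right, off the work.
Things that resemble listed ones, but are neither listed nor needed, are in the scene too. What is shaped like the scoop but black, blue or yellow is not meant.

How it is judged (in metres and radians):
On the way, in this order (a step that is already met when the one before it is completed fails the run):
1. all six balls lie in the clear tube (horizontal distance between each of ball0_center, ball1_center, ball2_center, ball3_center, ball4_center, ball5_center and tube_floor below 0.022 m and height (world z) of each of ball0_center, ball1_center, ball2_center, ball3_center, ball4_center, ball5_center below 0.085 m), for 0.2 s.
2. the lid is shut (value of joint lid below 0.08 rad), for 0.2 s.
At the end, for the whole second after the job is handed in: All six balls are in the clear tube (centres within 22 mm of its axis and under 85 mm above the bench), the lid is shut to within 0.08 rad, and the scoop stands flat on the bench (underside within 8 mm of it, tilted less than 0.12 rad) at rest (all of step 1 and value of joint lid below 0.08 rad and height (world z) of scoop below 0.008 m and angle between scoop's own z axis and vertical below 0.12 rad and linear speed of scoop below 0.02 m/s); the robot touches nothing.
It fails at once if a deadeye is moved more than 30 mm (distance of deadeye_a from where it was at the start of the episode above 0.03 m).
It fails at once if the other deadeye is moved more than 30 mm (distance of deadeye_b from where it was at the start of the episode above 0.03 m).
It fails at once if the bottle is moved more than 30 mm (distance of bottle from where it was at the start of the episode above 0.03 m).
It fails at once if the hull is moved more than 30 mm (distance of hull_bow from where it was at the start of the episode above 0.03 m).
It also fails if it takes over 70 s, if anything falls off the work surface, if the arm or the gripper's body presses on something with over 40 N, if the wrist force passes 120 N, or if a joint passes its speed limit or range.

## Working session

There is one attempt and no reset: what is moved stays moved. The work goes in short steps, Python scripts to look and compute and a shell command to move; the robot and the scene stay as the last step left them, time stands still between calls to the robot, and variables do not carry over. Pictures are saved under pics/ and viewed, at most 10 in all, crops included, and the job is handed in when it is done.

```bash
mkdir -p pics; ls; cat > h.py <<'E'
import numpy as np, cv2
from cell import ctrl
def pic(n):
    d=ctrl.get_image(n); return d
def ray(d,p):
    K=np.array(d["intrinsics"]);E=np.array(d["extrinsics"])
    v=np.linalg.inv(K)@[p[1],p[0],1]; v=np.array([v[0],-v[1],-v[2]])
    return E[:3,3],E[:3,:3]@v
def onz(d,p,z):
    o,v=ray(d,p); return (o+v*(z-o[2])/v[2]).round(1)
def tri(d1,p1,d2,p2):
    o1,v1=ray(d1,p1);o2,v2=ray(d2,p2)
    s=np.linalg.lstsq(np.c_[v1,-v2],o2-o1,rcond=None)[0]
    a=o1+v1*s[0];b=o2+v2*s[1]; return ((a+b)/2).round(1),np.linalg.norm(a-b).round(1)
def proj(d,P):
    K=np.array(d["intrinsics"]);E=np.array(d["extrinsics"])
    c=E[:3,:3].T@(np.array(P)-E[:3,3]); u=K@[c[0],-c[1],-c[2]]; return (u[:2]/u[2])[::-1].round(1)
def save(d,n,crop=None,s=1):
    im=d["img"][:,:,::-1]
    if crop: im=im[crop[0]:crop[1],crop[2]:crop[3]]
    cv2.imwrite("pics/"+n,cv2.resize(im,None,fx=s,fy=s,interpolation=cv2.INTER_CUBIC))
E
python3 - <<'E'
from h import *
D={n:pic(n) for n in("scene","top")}
big=np.vstack([D["scene"]["img"],D["top"]["img"]])
for n in D:
    save(D[n],n+"0.png")
    print(n,np.array(D[n]["extrinsics"])[:3,3].round())
    for t in("scoop","scoop_nose","scoop_handle","filler","funnel_mouth","tube_floor","lid_hinge","lid","ball0_center","deadeye_a","bottle","hull_bow"):
        r=ctrl.place_of(n,t) if t!="lid" else ctrl.find_in(n,t)
        print(t,[(np.round(x["position"]).tolist(),round(x["confidence"],2)) for x in r[:6]])
print(ctrl.read_state())
E
```

```text
pics
scene [1367. -404.  732.]
scoop [([254.0, 397.0], 0.98), ([202.0, 401.0], 0.95), ([186.0, 338.0], 0.78), ([221.0, 364.0], 0.56), ([226.0, 302.0], 0.21)]
scoop_nose [([222.0, 374.0], 0.95), ([270.0, 397.0], 0.85), ([188.0, 355.0], 0.81), ([182.0, 396.0], 0.71)]
scoop_handle [([167.0, 339.0], 0.9), ([196.0, 371.0], 0.81), ([235.0, 402.0], 0.74), ([182.0, 405.0], 0.63)]
filler [([231.0, 298.0], 0.58)]
funnel_mouth [([186.0, 302.0], 0.91)]
tube_floor [([223.0, 304.0], 0.65)]
lid_hinge [([197.0, 314.0], 0.62)]
lid [([180.0, 319.0], 0.85)]
ball0_center []
deadeye_a [([229.0, 435.0], 0.5), ([208.0, 315.0], 0.4)]
bottle [([248.0, 232.0], 0.63)]
hull_bow [([234.0, 119.0], 0.63)]
top [ 419.  -72. 1501.]
scoop [([153.0, 196.0], 0.93), ([224.0, 185.0], 0.89), ([292.0, 183.0], 0.65)]
scoop_nose [([258.0, 116.0], 0.75), ([192.0, 197.0], 0.64), ([126.0, 209.0], 0.61), ([266.0, 178.0], 0.57), ([223.0, 261.0], 0.48), ([260.0, 225.0], 0.41)]
scoop_handle [([230.0, 122.0], 0.94), ([220.0, 181.0], 0.92), ([296.0, 176.0], 0.88), ([151.0, 188.0], 0.72)]
filler [([221.0, 262.0], 0.66)]
funnel_mouth [(
[... 345 characters left out ...]
.3, 'qpos': array([-1.2697873 ,  0.6283827 ,  0.03851301,  1.51738974, -0.02698861,
        0.99629947, -0.02001368]), 'qd': array([ 3.95185157e-04,  8.00887656e-04, -7.70193065e-04, -6.52327009e-04,
        1.65591132e-03, -7.82319139e-05,  1.49999651e-04]), 'tau': array([ 3.42651792e-04, -5.63266540e+01,  1.22536797e+00, -1.93781161e+01,
        1.07863743e-02,  1.46723894e-03, -1.16065246e-05]), 'eef_pos': array([233.10737014, 606.78585578, 231.32817286]), 'tool_rot': array([ 3.14155373e+00, -2.08505230e-05,  2.77474084e+00]), 'force': array([ 0.26448077,  0.25569102, -0.48075317]), 'torque': array([-0.00148534,  0.02137812, -0.00154122]), 'gripper_force': 0.0, 'width': 85.32228117962887}
```

View pics/scene0.png

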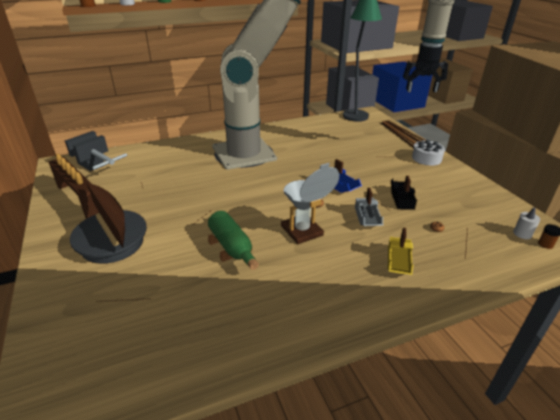

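View pics/top0.png

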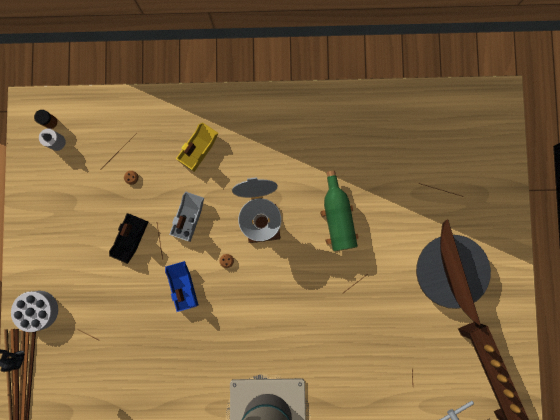

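```bash
python3 - <<'E'
from h import *
D={n:pic(n) for n in("scene","top")}
S,T=D["scene"],D["top"]
def best(n,t,near):
    r=[x["position"] for x in ctrl.place_of(n,t) if np.hypot(*(np.array(x["position"])-near))<14]
    return r[0] if r else None
P={"scoop":([221,364],[224,185],0),"scoop_nose":([222,374],[192,197],28),"scoop_handle":([196,371],[220,181],74),"funnel_mouth":([186,302],[222,259],140),"tube_floor":([223,304],[224,260],22),"lid_hinge":([197,314],[198,258],142),"filler":([231,298],[221,262],0),
"deadeye_a":([229,435],[177,131],0),"deadeye_b":([208,315],[262,225],0),"bottle":([248,232],[218,340],0)}
for t,(a,b,z) in P.items():
    p=best("scene",t,a);q=best("top",t,b)
    print(t,p,q,"sc",p and onz(S,p,z),"top",q and onz(T,q,z),"tri",p and q and tri(S,p,T,q))
a=cv2.resize(T["img"][140:300,150:300],(750,800))[:560];
im=np.hstack([cv2.resize(T["img"][180:260,160:290],(520,320),interpolation=cv2.INTER_CUBIC)])
im2=cv2.resize(S["img"][150:250,270:432],(518,320),interpolation=cv2.INTER_CUBIC)
cv2.imwrite("pics/crop1.png",np.vstack([im[:300,:518],im2[:300]])[:,:,::-1])
E
```

```text
scoop [218.3, 363.3] [223.0, 181.8] sc [547.  208.5   0. ] top [534.1 236.9   0. ] tri (array([530.9, 231.8, -16.2]), np.float64(18.7))
scoop_nose [221.9, 370.6] [192.3, 196.1] sc [601.4 195.5  28. ] top [617.6 191.   28. ] tri (array([615. , 187.1,  40.1]), np.float64(3.8))
scoop_handle [195.8, 367.1] [218.4, 179.7] sc [536.8 217.1  74. ] top [541.  227.4  74. ] tri (array([538.4, 222.4,  74.5]), np.float64(10.8))
funnel_mouth [186.8, 304.4] [220.9, 259.8] sc [516.9  17.7 140. ] top [525.3   6.6 140. ] tri (array([526.2,   9.4, 147.1]), np.float64(6.8))
tube_floor [226.6, 304.2] [222.8, 260.1] sc [543.7  10.   22. ] top [529.2  12.7  22. ] tri (array([530.6,  14.8,  11.2]), np.float64(3.2))
lid_hinge [196.7, 315.3] [194.6, 254.6] sc [575.5  22.4 142. ] top [593.5  19.1 142. ] tri (array([591.2,  16.4, 153.3]), np.float64(4.3))
filler [231.1, 300.7] [222.3, 264.2] sc [534.    4.2   0. ] top [532.    2.3   0. ] tri (array([532.6,   3.5,  -0.9]), np.float64(2.5))
deadeye_a [227.7, 437.7] [178.8, 131.6] sc [668.7 388.8   0. ] top [663.8 381.7   0. ] tri (array([666.4, 385.6,  -1.3]), np.float64(8.1))
deadeye_b [201.3, 318.1] [258.1, 227.5] sc [412.9 121.3   0. ] top [432.5 107.3   0. ] tri (array([433.3, 107.5,  16.1]), np.float64(4.6))
bottle [250.6, 231.0] [220.4, 337.4] sc [ 542.1 -210.3    0. ] top [ 533.9 -205.1    0. ] tri (array([ 534.1, -207.1,   -7.5]), np.float64(2.6))
```

View pics/crop1.png

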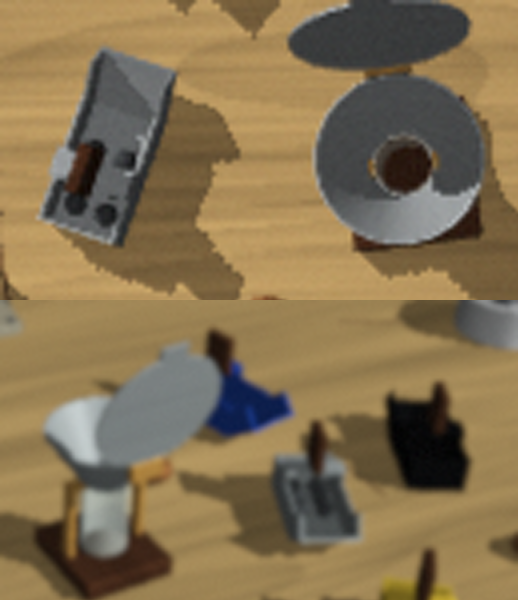

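```bash
cat > fit.py <<'E'
from h import *
from scipy.optimize import minimize
L=[]
for x in(-46,46):
    for y in(-28,28): L+= [(x,y,0),(x,y,36)]
for y in(-28,28): L+=[(82,y,28),(82,y,50)]
TAB=[(x,y,z) for x in(-21,13) for y in(-5,5) for z in(50,92)]
def hullmask(d,P,m):
    q=np.array([proj(d,p)[::-1] for p in P],np.float32)*8
    cv2.fillConvexPoly(m,cv2.convexHull(q).round().astype(np.int32),1,cv2.LINE_8,3)
def model(d,v):
    c,s=np.cos(v[2]),np.sin(v[2]);m=np.zeros((420,560),np.uint8)
    for G in(L,TAB):
        hullmask(d,[(v[0]+c*x-s*y,v[1]+s*x+c*y,z) for x,y,z in G],m)
    return m
def fit(Ds,Ms,v0):
    def f(v):
        r=0
        v=[v[0]*10,v[1]*10,v[2]*.1]
        for d,M in zip(Ds,Ms):
            m=model(d,v)>0; r+=1-(m&M).sum()/(m|M).sum()
        return r
    b=min((minimize(f,[v0[0]/10,v0[1]/10,(v0[2]+dy)*10],method="Nelder-Mead",options=dict(initial_simplex=None,xatol=.01,fatol=1e-4)) for dy in(-.1,0,.1)),key=lambda o:o.fun)
    return np.array([b.x[0]*10,b.x[1]*10,b.x[2]*.1]).round(3),b.fun
E
python3 - <<'E'
from fit import *
S,T=pic("scene"),pic("top")
M=[]
for n,near in(("scene",(213,369)),("top",(218,187))):
    r=[x for x in ctrl.trace(n,"scoop") if np.hypot(*(np.array(x["position"])-near))<15]
    print(n,[(x["confidence"],x["mask"].sum()) for x in r]); M.append(r[0]["mask"])
v0=[538,226,-.34]
for a in((S,),(T,),(S,T)):
    m=[M[0]] if a==(S,) else [M[1]] if a==(T,) else M
    print(fit(a,m,v0))
r=ctrl.trace("top","filler")
K=max((x["mask"] for x in r),key=lambda m:m.sum()); print("filler area",[x["mask"].sum() for x in r])
C=(180+159/4-.4,160+100-.4)
print("rim c",onz(T,C,140),"hinge",onz(T,(197.3,256.8),142))
print("foot edge",onz(T,(180+248/4,160+355/4),20),onz(T,(180+232/4,160+482/4),20))
print("tube hole",onz(T,(180+165/4-.4,160+404/4-.4),90))
lid=ctrl.trace("scene","lid"); print([ (x["confidence"],x["mask"].sum()) for x in lid])
# lid angle fit
from itertools import product
m=lid[0]["mask"]
def lm(d,c,yaw,a):
    u=np.array([np.cos(yaw),np.sin(yaw),0]);w=np.array([-u[1],u[0],0]);h=np.array([c[0],c[1],142])+58*u
    e=-np.cos(a)*u+np.array([0,0,np.sin(a)]);q=np.zeros((420,560),np.uint8)
    hullmask(d,[h+58*e+57*(np.cos(t)*e+np.sin(t)*w) for t in np.linspace(0,6.28,40)],q);hullmask(d,[h+r*e+s*w for r in(100,126) for s in(-12,12)],q);return q>0
c=onz(T,C,140)
print(max(((m&lm(S,c,y,a)).sum()/(m|lm(S,c,y,a)).sum(),y,a) for y,a in product(np.arange(-.1,.35,.05),np.arange(1.5,2,.04))))
E
```

```text
scene [(0.58, np.int64(624))]
top [(0.94, np.int64(1002))]
(array([ 5.34481e+02,  2.25378e+02, -3.61000e-01]), np.float64(0.1779548472775564))Traceback (most recent call last):
  File "<stdin>", line 9, in <module>
ValueError: The truth value of an array with more than one element is ambiguous. Use a.any() or a.all()
```

```bash
python3 - <<'E'
from fit import *
S,T=pic("scene"),pic("top")
M=[]
for n,near in(("scene",(213,369)),("top",(218,187))):
    r=[x for x in ctrl.trace(n,"scoop") if np.hypot(*(np.array(x["position"])-near))<15]
    M.append(r[0]["mask"])
v0=[538,226,-.34]
print(fit([T],M[1:],v0),fit([S,T],M,v0))
C=(180+159/4-.4,160+100-.4)
print("rim c",onz(T,C,140),"hinge",onz(T,(197.3,256.8),142))
print("foot edge",onz(T,(180+248/4,160+355/4),20),onz(T,(180+232/4,160+482/4),20))
print("tube hole",onz(T,(180+165/4-.4,160+404/4-.4),90))
from itertools import product
def lm(d,c,yaw,a):
    u=np.array([np.cos(yaw),np.sin(yaw),0]);w=np.array([-u[1],u[0],0]);h=np.array([c[0],c[1],142])+58*u
    e=-np.cos(a)*u+np.array([0,0,np.sin(a)]);q=np.zeros((420,560),np.uint8)
    hullmask(d,[h+58*e+57*(np.cos(t)*e+np.sin(t)*w) for t in np.linspace(0,6.28,40)],q);hullmask(d,[h+r*e+s*w for r in(100,126) for s in(-12,12)],q);return q>0
c=onz(T,C,140)
for n,d in(("scene",S),("top",T)):
    m=ctrl.trace(n,"lid")[0]["mask"]
    print(n,max(((m&lm(d,c,y,a)).sum()/(m|lm(d,c,y,a)).sum(),y,a) for y,a in product(np.arange(-.1,.35,.05),np.arange(1.5,2,.04))))
E
```

```text
(array([ 5.32871e+02,  2.22320e+02, -3.25000e-01]), np.float64(0.07410714285714282)) (array([ 5.33791e+02,  2.24639e+02, -3.65000e-01]), np.float64(0.23386397466276532))
rim c [529.3   7.1 140. ] hinge [586.4  13.5 142. ]
foot edge [476.1  45.2  20. ] [485.8 -43.6  20. ]
tube hole [529.3   7.4  90. ]
scene (np.float64(0.9234642497482377), np.float64(0.15), np.float64(1.8200000000000003))Traceback (most recent call last):
  File "<stdin>", line 20, in <module>
IndexError: list index out of range
```

The meant scoop is the grey tin one at top (218,186) / scene (213,369). It holds dark balls and has bare metal walls, while yellow (148,197), black (238,128) and blue (287,182) in the top view are look-alikes. The funnel is at top (220,260), with its lid leaning away from the robot. Now I'll move.

```bash
python3 -m crank '[[[-1,-0.6,0,-0.35],[-1,-0.6,0,0],[-1,-0.6,0,0],[-1,-0.6,0,0],[-1,-0.6,0,0],[-1,-0.6,0,0],[-1,-0.6,0,0],[-1,-0.6,0,0],[-1,-0.6,0,0],[-1,-0.6,0,0],[-1,-0.6,0,0],[0,0,0,0]]]' -1
cat >> h.py <<'E'
def go(x,y,z,yaw=None):
    "rows units from present to target (tool down)"
    s=ctrl.read_state();p=s["eef_pos"];w=s["tool_rot"][2]
    d=np.array([x,y])-p[:2];t=0 if yaw is None else (yaw-w+np.pi)%(2*np.pi)-np.pi
    c,n=np.cos(w),np.sin(w)
    print("at",p.round(1),"rot",s["tool_rot"].round(3),"units",np.round([(d@[c,n])/25,(d@[n,-c])/25,(p[2]-z)/25,-t/.08],2))
E
python3 -c "
from h import *
go(529.2,224.5,57,2.80)"
```

```text
clock: 3.9
eef_pos: [442.2, 352.6, 231.6]
tool_rot: [-3.139, 0.005, 2.793]
force: [-0.3, -0.9, 0.6]
width: 85.1
gripper_force: 0.0
at [442.2 352.6 231.6] rot [-3.139  0.005  2.793] units [-5.02 -3.63  6.98 -0.08]
```

```bash
python3 -m crank '[[[-1,-0.7,0,0],[-1,-0.7,0,0],[-1,-0.7,0.6,0],[-1,-0.7,0.8,0],[-1,-0.8,0.8,0],[0,0,0.8,0],[0,0,0.8,0],[0,0,0,0],[0,0,0,0],[0,0,0,0]]]'
python3 - <<'E'
from fit import *
go(529.2,224.5,57,2.80)
T,S=pic("top"),pic("scene")
im=np.hstack([cv2.resize(T["img"][180:260,140:240],(400,320),interpolation=cv2.INTER_CUBIC),cv2.resize(S["img"][150:250,320:420],(320,320),interpolation=cv2.INTER_CUBIC)])
cv2.imwrite("pics/pre.png",im[:,:,::-1])
E
```

```text
clock: 4.73
eef_pos: [525.4, 233.7, 137.3]
tool_rot: [3.14, 0.001, 2.804]
force: [0.1, -0.5, -0.4]
width: 85.6
gripper_force: 0.0
at [525.4 233.7 137.3] rot [3.140e+00 1.000e-03 2.804e+00] units [-0.27 -0.3   3.21  0.05]
```

View pics/pre.png

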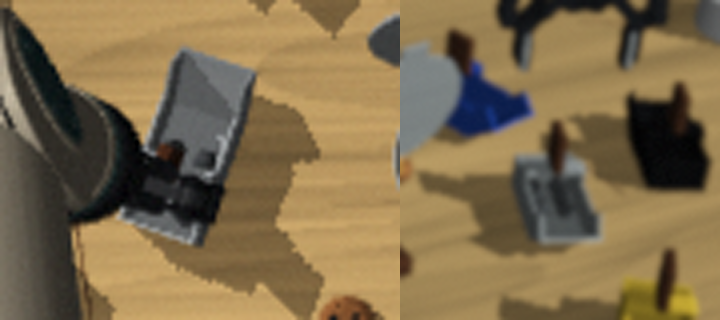

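The fingers straddle the grey scoop's tab (top crop about (175,185)), a bit behind it, which fits the computed offset. I'll lower and close.

```bash
python3 -m crank '[[[-0.3,-0.3,0.6,0],[0,0,0.6,0],[0,0,0.6,0],[0,0,0.6,0],[0,0,0.6,0],[0,0,0.2,0],[0,0,0,0],[0,0,0,0]]]'
python3 -m crank '[[[0,0,0,0],[0,0,0,0],[0,0,0,0],[0,0,0,0],[0,0,0,0],[0,0,0,0],[0,0,0,0],[0,0,0,0]]]' 1
python3 -c "
from h import *
go(529.2,224.5,57,2.80)"
```

```text
clock: 5.5
eef_pos: [530.0, 223.8, 57.2]
tool_rot: [3.141, 0.001, 2.803]
force: [-0.6, -0.1, 0.5]
width: 85.4
gripper_force: 0.0
clock: 6.17
eef_pos: [529.1, 223.1, 56.0]
tool_rot: [-3.141, -0.001, 2.803]
force: [-0.0, 1.2, -0.8]
width: 9.5
gripper_force: 59.9
at [529.1 223.1  56. ] rot [-3.141e+00 -1.000e-03  2.803e+00] units [ 0.01  0.05 -0.04  0.04]
```

```bash
python3 -m crank '[[[0,0,-0.2,0],[0,0,-0.3,0],[0,0,-0.5,0],[0,0,-0.7,0],[0,0,-0.7,0],[0,0,-0.7,0],[0,0,-0.7,0],[0,0,-0.7,0],[0,0,-0.6,0],[0,0,-0.4,0],[0,0,-0.2,0],[0,0,0,0]]]'
python3 -m crank '[[[0,0,0,0.4],[0,0,0,0.6],[0,0,0,0.6],[0,0,0,0.6],[0,0,0,0.6],[0,0,0,0.6],[0,0,0,0.6],[0,0,0,0.6],[0,0,0,0.6],[0,0,0,0.6],[0,0,0,0],[0,0,0,0]]]'
python3 -c "
from h import *
go(425,114.6,200,2.34)
S=pic('scene');save(S,'lift.png',(100,240,280,440),4)"
```

```text
clock: 7.17
eef_pos: [530.0, 223.4, 200.0]
tool_rot: [3.14, 0.001, 2.803]
force: [0.1, 0.1, -3.3]
width: 8.9
gripper_force: 59.6
clock: 8.17
eef_pos: [528.9, 223.1, 197.9]
tool_rot: [-3.14, -0.0, 2.34]
force: [-0.1, -0.2, -2.5]
width: 9.2
gripper_force: 59.6
at [528.9 223.1 197.9] rot [-3.14 -0.    2.34] units [-0.22 -6.   -0.08  0.  ]
```

View pics/lift.png

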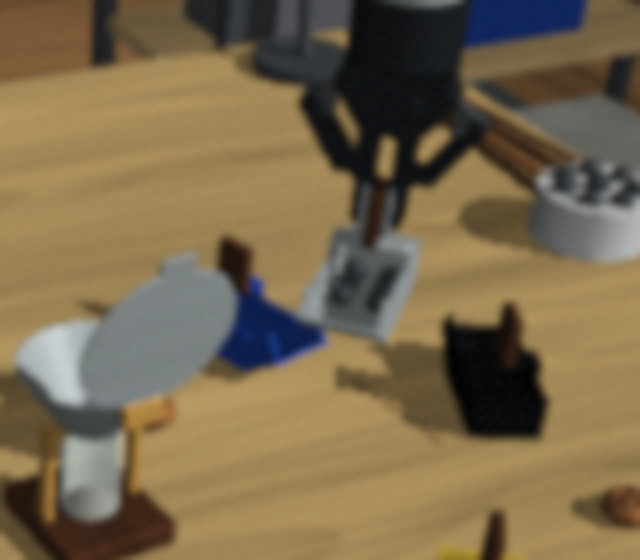

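The scoop hangs in the gripper at crop (375,260) with dark balls inside. I'll measure its tilt by silhouette fit, then continue.

```bash
cat >> fit.py <<'E'
def tilt(cams=("scene","top"),gz=75,gx=-4):
    s=ctrl.read_state();p=s["eef_pos"]+[0,0,19];w=s["tool_rot"][2]+np.pi
    c,n=np.cos(w),np.sin(w);out=[]
    for k in cams:
        d=pic(k);u=proj(d,p)
        r=[x for x in ctrl.trace(k,"scoop") if np.hypot(*(np.array(x["position"])-u))<45]
        if not r: out.append((k,None));continue
        r=min(r,key=lambda x:np.hypot(*(np.array(x["position"])-u)));M=r["mask"];best=[]
        for a in np.radians(np.arange(-14,75,2)):
            m=np.zeros((420,560),np.uint8)
            for G in(L,):
                Q=[]
                for x,y,z in G:
                    x-=gx;z-=gz
                    X=x*np.cos(a)+z*np.sin(a);Z=-x*np.sin(a)+z*np.cos(a)
                    Q.append(p+[c*X-n*y,n*X+c*y,Z])
                hullmask(d,Q,m)
            m=m>0;best.append(((m&M).sum()/(m|M).sum(),round(np.degrees(a))))
        best.sort(reverse=True);out.append((k,r["confidence"],M.sum(),[(round(float(b),3),a) for b,a in best[:3]]))
    print(out)
E
python3 -c "
from fit import *
tilt()"
python3 -m crank '[[[0,-0.2,0,0],[0,-0.4,0,0],[0,-0.6,0,0],[0,-0.7,0,0],[0,-0.7,0,0],[0,-0.7,0,0],[-0.1,-0.7,0,0],[-0.1,-0.7,0,0],[0,-0.6,0,0],[0,-0.4,0,0],[0,-0.2,0,0],[0,0,0,0]]]'
python3 -c "
from fit import *
tilt();go(425,114.6,121,2.34)"

```

```text
[('scene', 0.9, np.int64(483), [(0.619, 0), (0.618, 2), (0.618, -2)]), ('top', 0.87, np.int64(616), [(0.458, -4), (0.458, -2), (0.457, -6)])]
clock: 9.42
eef_pos: [426.3, 116.6, 199.0]
tool_rot: [-3.141, -0.0, 2.338]
force: [0.1, -0.2, -2.7]
width: 9.3
gripper_force: 59.6
[('scene', 0.77, np.int64(422), [(0.522, 0), (0.52, -2), (0.513, 6)]), ('top', 0.79, np.int64(623), [(0.491, -6), (0.488, -14), (0.488, -10)])]
at [427.8 118.  198.9] rot [3.14 0.   2.34] units [-0.02 -0.18  3.12 -0.  ]
```

```bash
python3 -m crank '[[[0,-0.18,0.3,0],[0,0,0.5,0],[0,0,0.5,0],[0,0,0.5,0],[0,0,0.5,0],[0,0,0.5,0],[0,0,0.3,0],[-0.2,0,0,0],[-0.2,0,0,0],[-0.3,0,0,0],[-0.2,0,0,0],[0,0,0,0]]]'
python3 - <<'E'
from fit import *
go(441.5,97.5,121,2.34)
S,T=pic('scene'),pic('top')
im=np.hstack([cv2.resize(S["img"][120:260,270:410],(420,420),interpolation=cv2.INTER_CUBIC),cv2.resize(T["img"][170:290,180:300],(420,420)[:2],interpolation=cv2.INTER_CUBIC)])
cv2.imwrite("pics/hook.png",im[:,:800,::-1])
E
```

```text
clock: 10.62
eef_pos: [441.3, 96.7, 122.0]
tool_rot: [3.14, 0.002, 2.337]
force: [0.5, 0.7, -1.8]
width: 9.4
gripper_force: 59.6
at [441.3  96.7 122. ] rot [3.140e+00 2.000e-03 2.337e+00] units [ 0.02  0.03  0.04 -0.04]
```

View pics/hook.png

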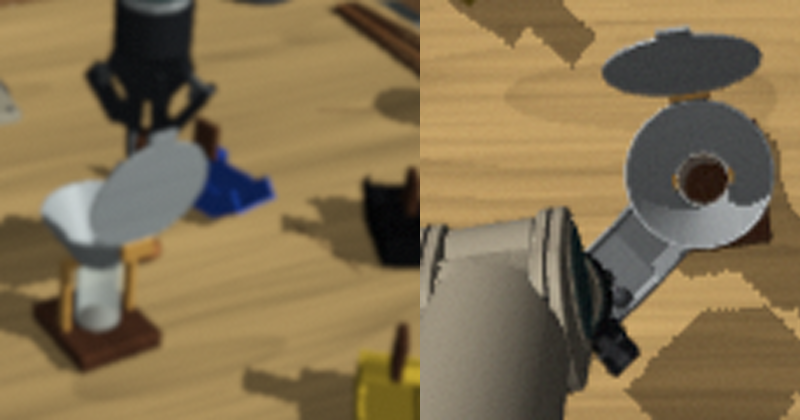

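The top crop shows the scoop's nose tucked under the near-left funnel rim (about (655,215)) and pointing at its axis. Next I'll lift gently to tip the scoop in the grip.

```bash
python3 -m crank '[[[0,0,-0.1,0],[0,0,-0.1,0],[0,0,-0.1,0],[0,0,-0.1,0],[0,0,-0.1,0],[0,0,-0.1,0],[0,0,0,0],[0,0,0,0]]]'
python3 -m crank '[[[0,0,-0.1,0],[-0.05,0,-0.1,0],[-0.05,0,-0.1,0],[0,0,0,0]]]'
```

```text
clock: 11.38
eef_pos: [439.4, 98.0, 136.5]
tool_rot: [3.141, 0.0, 2.339]
force: [0.3, 0.1, -2.7]
width: 9.2
gripper_force: 59.6
clock: 11.72
eef_pos: [440.2, 96.4, 143.8]
tool_rot: [-3.141, -0.002, 2.339]
force: [-1.1, 2.7, -5.7]
width: 9.2
gripper_force: 59.0
```

```bash
python3 -m crank '[[[-0.1,0,-0.05,0],[-0.1,0,-0.1,0],[-0.05,0,-0.1,0],[-0.05,0,-0.1,0],[-0.05,0,-0.1,0],[0,0,0,0]]]'
python3 -c "
from fit import *
tilt();s=ctrl.read_state();print(s['force'].round(1),s['torque'].round(2))"
```

```text
clock: 12.22
eef_pos: [446.0, 90.4, 155.0]
tool_rot: [-3.14, -0.002, 2.339]
force: [-3.1, 4.0, -5.1]
width: 9.1
gripper_force: 58.6
[('scene', 0.58, np.int64(166), [(0.18, 28), (0.179, 22), (0.178, 30)]), ('top', 0.68, np.int64(334), [(0.27, -6), (0.268, 2), (0.268, -8)])]
[-3.5  5.1 -4.3] [1.3  1.02 0.01]
```

```bash
python3 -m crank '[[[-0.05,0,-0.1,0],[-0.05,0,-0.05,0],[-0.05,0,-0.1,0],[-0.05,0,-0.05,0],[-0.05,0,-0.1,0],[-0.05,0,-0.05,0],[0,0,0,0]]]'
python3 - <<'E'
from fit import *
s=ctrl.read_state();print(s['force'].round(1),s['torque'].round(2))
S,T=pic('scene'),pic('top')
im=np.hstack([cv2.resize(S["img"][130:230,280:380],(400,400),interpolation=cv2.INTER_CUBIC),cv2.resize(T["img"][190:270,210:290],(400,400),interpolation=cv2.INTER_CUBIC)])
cv2.imwrite("pics/tip.png",im[:,:800,::-1])
E
```

```text
clock: 13.0
eef_pos: [451.9, 84.3, 166.4]
tool_rot: [-3.141, -0.001, 2.339]
force: [-3.1, 4.0, -8.0]
width: 9.2
gripper_force: 58.8
[-3.1  4.  -8. ] [1.07 1.12 0.14]
```

View pics/tip.png

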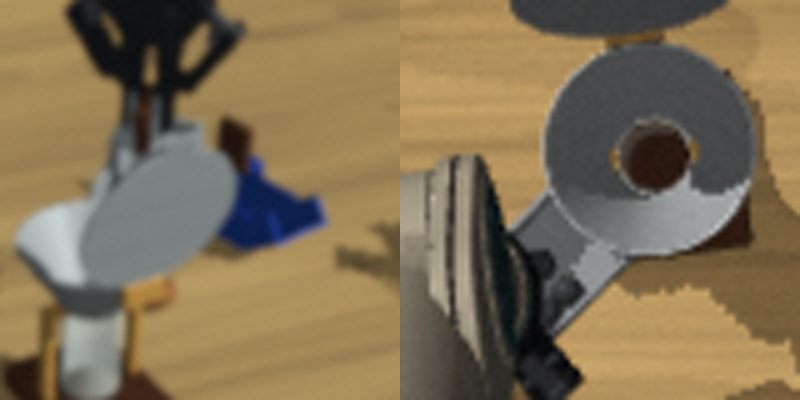

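The scoop is tipping. In the top crop the balls have begun shifting forward (about (565,285)) and the nose stays under the rim. I'll continue a little, then back off.

```bash
python3 -m crank '[[[-0.05,0,-0.1,0],[-0.05,0,-0.05,0],[-0.05,0,-0.1,0],[-0.05,0,-0.05,0],[-0.05,0,-0.1,0],[0,0,0,0],[0,0,0,0],[0,0,0.15,0],[0.1,0,0.15,0],[0.2,0,0.1,0],[0.3,0,0.1,0],[0.4,0,0,0]]]'
python3 -m crank '[[[0.4,0,0,0],[0.4,0,0,0],[0.3,0,0,0],[0.2,0,0,0],[0,0,0,0]]]'
python3 - <<'E'
from fit import *
s=ctrl.read_state();print(s['force'].round(1),s['torque'].round(2))
go(529.3,7.2,170,2.34);tilt()
S,T=pic('scene'),pic('top')
for n,d in(("scene",S),("top",T)):
  for t in("scoop_nose","scoop_handle"):
    print(n,t,[(np.round(x["position"],1).tolist(),round(x["confidence"],2)) for x in ctrl.place_of(n,t)])
im=np.hstack([cv2.resize(S["img"][120:220,285:385],(400,400),interpolation=cv2.INTER_CUBIC),cv2.resize(T["img"][190:270,200:280],(400,400),interpolation=cv2.INTER_CUBIC)])
cv2.imwrite("pics/tipped.png",im[:,:800,::-1])
E
```

```text
clock: 14.1
eef_pos: [439.4, 97.8, 163.5]
tool_rot: [3.141, 0.001, 2.338]
force: [-0.2, 0.2, -2.6]
width: 9.1
gripper_force: 59.7
clock: 14.52
eef_pos: [415.7, 122.5, 163.9]
tool_rot: [-3.142, -0.001, 2.341]
force: [0.3, -0.5, -4.1]
width: 9.1
gripper_force: 59.7
[ 0.3 -0.5 -4.1] [0.02 0.02 0.05]
at [415.7 122.5 163.9] rot [-3.142e+00 -1.000e-03  2.341e+00] units [-6.47  0.05 -0.24  0.01]
[('scene', 0.73, np.int64(318), [(0.376, 22), (0.374, 20), (0.371, 24)]), ('top', 0.76, np.int64(319), [(0.258, 8), (0.257, 2), (0.257, 0)])]
scene scoop_nose [([188.5, 352.7], 0.98), ([272.1, 396.6], 0.96), ([182.6, 316.6], 0.88), ([173.6, 320.3], 0.74), ([181.6, 396.6], 0.55), ([223.1, 303.0], 0.22)]
scene scoop_handle [([164.1, 336.7], 0.91), ([235.4, 401.9], 0.88), ([151.1, 321.7], 0.72), ([184.5, 405.8], 0.62), ([226.4, 304.6], 0.41)]
top scoop_nose [([124.3, 210.5], 0.77), ([262.1, 116.3], 0.59), ([198.2, 259.9], 0.43)]
top scoop_handle [([263.2, 212.6], 0.92), ([228.0, 122.6], 0.84), ([151.6, 188.4], 0.56)]
```

```bash
python3 -m crank '[[[0,0,-0.1,0],[0,0,-0.2,0],[0,0,-0.3,0],[0,0,-0.3,0],[0,0,-0.3,0],[0,0,-0.3,0],[0,0,-0.3,0],[0,0,-0.2,0],[0,0,-0.2,0],[0,0,-0.1,0],[0,0,0,0]]]'
python3 -m crank '[[[-0.1,0,0,0],[-0.3,0,0,0],[-0.4,0,0,0],[-0.5,0,0,0],[-0.6,0,0,0],[-0.6,0,0,0],[-0.6,0,0,0],[-0.6,0,0,0],[-0.5,0,0,0],[-0.3,0,0,0],[-0.2,0,0,0],[0,0,0,0]]]'
python3 - <<'E'
from fit import *
go(529.3-24*.697,7.2+24*.717,188,2.34);tilt()
S,T=pic('scene'),pic('top')
im=np.hstack([cv2.resize(S["img"][120:220,260:360],(400,400),interpolation=cv2.INTER_CUBIC),cv2.resize(T["img"][180:260,210:290],(400,400),interpolation=cv2.INTER_CUBIC)])
cv2.imwrite("pics/over.png",im[:,:800,::-1])
E
```

```text
clock: 15.93
eef_pos: [417.0, 121.4, 221.8]
tool_rot: [3.141, 0.0, 2.339]
force: [0.0, 0.7, -3.2]
width: 9.5
gripper_force: 59.7
clock: 16.93
eef_pos: [499.0, 35.7, 221.1]
tool_rot: [-3.141, 0.0, 2.337]
force: [-0.4, -0.0, -3.5]
width: 9.6
gripper_force: 59.7
at [499.   35.7 221.1] rot [-3.141  0.     2.337] units [-0.7   0.08  1.32 -0.03]
[('scene', 0.95, np.int64(517), [(0.5, 20), (0.497, 26), (0.496, 22)]), ('top', 0.53, np.int64(174), [(0.135, 4), (0.134, -6), (0.134, -4)])]
```

View pics/over.png

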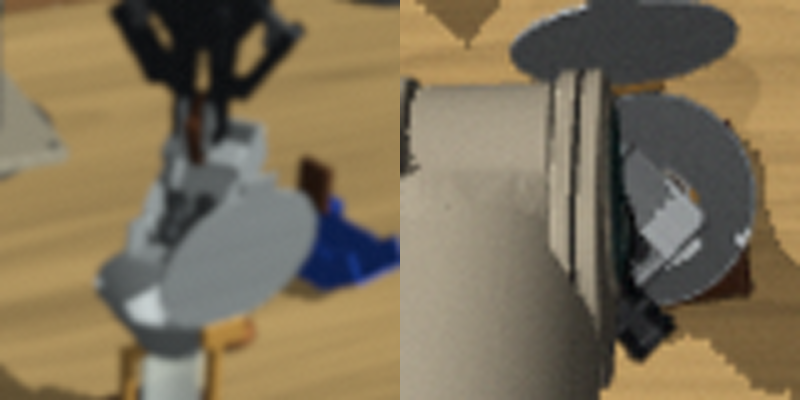

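The scoop sits over the funnel with its nose above the bore (top crop (690,210)) and the balls still inside it (scene crop (185,215)). I'll lower it, then press the nose against the far inner wall.

```bash
python3 -m crank '[[[0,0.08,0.2,0],[0,0,0.3,0],[0,0,0.3,0],[0,0,0.3,0],[0,0,0.2,0],[-0.1,0,0,0],[-0.1,0,0,0],[-0.1,0,0,0],[-0.1,0,0,0],[-0.1,0,0,0],[0,0,0,0]]]'
python3 -m crank '[[[-0.1,0,0,0],[-0.1,0,0,0],[-0.1,0,0,0],[0,0,0,0]]]'
python3 -c "
from fit import *
go(529.3-24*.697,7.2+24*.717,188,2.34);tilt(('scene',))"
```

```text
clock: 18.15
eef_pos: [515.5, 28.0, 193.1]
tool_rot: [3.13, 0.011, 2.336]
force: [3.1, -3.2, 25.0]
width: 8.9
gripper_force: 67.3
clock: 18.48
eef_pos: [517.6, 23.6, 190.8]
tool_rot: [3.135, 0.005, 2.338]
force: [3.2, -1.5, 10.4]
width: 9.4
gripper_force: 65.3
at [517.6  23.6 190.8] rot [3.135 0.005 2.338] units [ 0.16 -0.12  0.11 -0.03]
[('scene', 0.78, np.int64(379), [(0.341, 32), (0.341, 36), (0.341, 30)])]
```

```bash
python3 -m crank '[[[-0.1,0,-0.15,0],[-0.1,-0.06,-0.1,0],[-0.15,-0.06,-0.05,0],[-0.15,0,-0.05,0],[0,0,0,0]]]'
python3 -c "
from fit import *
go(529.3,7.2,188,2.34);tilt(('scene',));
for n in('scene','top'):
  pic(n);print(n,[(np.round(x['position'],1).tolist(),round(x['confidence'],2)) for x in ctrl.find_in(n,'ball0_center')])"
python3 -m crank '[[[-0.1,0,-0.05,0],[-0.15,0,-0.05,0],[-0.15,0,-0.05,0],[0,0,0,0]]]'
```

```text
clock: 19.0
eef_pos: [518.2, 14.7, 196.8]
tool_rot: [-3.14, -0.006, 2.339]
force: [-2.4, 4.6, 0.7]
width: 9.4
gripper_force: 63.8
at [518.2  14.7 196.8] rot [-3.14  -0.006  2.339] units [-0.52  0.11  0.35 -0.01]
[('scene', 0.76, np.int64(491), [(0.442, 32), (0.44, 30), (0.436, 28)])]
scene []
top [([269.0, 450.7], 0.24)]
clock: 19.63
eef_pos: [524.2, 9.4, 200.8]
tool_rot: [-3.14, -0.009, 2.34]
force: [-5.9, 10.0, 5.4]
width: 9.3
gripper_force: 64.4
```

```bash
python3 -m crank '[[[-0.1,0,-0.05,0],[-0.15,0,-0.05,0],[-0.15,0,-0.05,0],[-0.15,0,-0.03,0],[-0.15,0,-0.03,0],[0,0,0,0]]]'
python3 -m crank '[[[-0.1,0,-0.05,0],[-0.15,0,-0.03,0],[-0.15,0,-0.03,0],[-0.1,0,0,0],[0,0,0,0]]]'
python3 -c "
from fit import *
go(529.3,7.2,188,2.34);tilt(('scene',))
S,T=pic('scene'),pic('top')
im=np.hstack([cv2.resize(S['img'][110:230,250:370],(420,420),interpolation=cv2.INTER_CUBIC),cv2.resize(T['img'][180:260,210:290],(420,420),interpolation=cv2.INTER_CUBIC)])
cv2.imwrite('pics/pour.png',im[:,:800,::-1])"
```

```text
clock: 20.13
eef_pos: [536.8, -3.2, 206.7]
tool_rot: [-3.141, -0.009, 2.339]
force: [-6.2, 9.5, 9.9]
width: 9.4
gripper_force: 65.0
clock: 20.55
eef_pos: [546.3, -13.1, 209.4]
tool_rot: [3.142, -0.007, 2.339]
force: [-4.6, 7.1, 7.0]
width: 9.0
gripper_force: 64.6
at [546.3 -13.1 209.4] rot [ 3.142 -0.007  2.339] units [ 1.06  0.08  0.85 -0.01]
[('scene', 0.61, np.int64(499), [(0.398, 54), (0.397, 52), (0.395, 50)])]
```

View pics/pour.png

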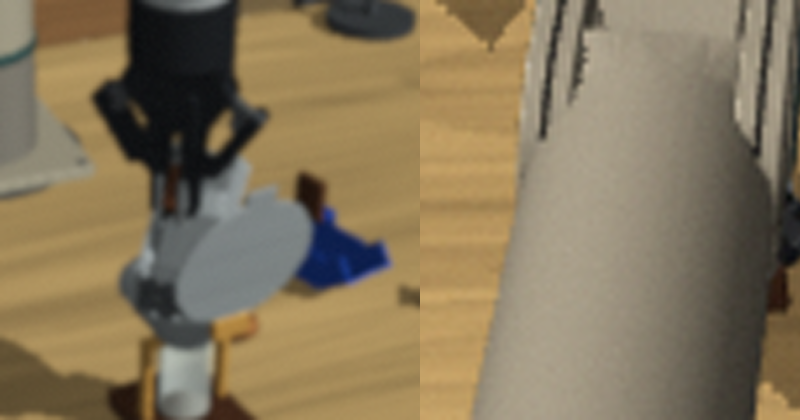

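At about 52° the balls are bunched at the nose against the far cone wall (scene crop (155,295)). I'll draw back slowly to let them drop.

```bash
python3 -m crank '[[[0.1,0,0,0],[0.1,0,0,0],[0.15,0,0,0],[0.15,0,-0.03,0],[0.15,0,-0.03,0],[0.1,0,0,0],[0.1,0,0,0],[0,0,0,0],[0,0,0,0],[0,0,0,0],[0,0,0,0],[0,0,0,0]]]'
python3 -c "
from fit import *
go(529.3,7.2,188,2.34);tilt(('scene',))
for n in('scene',):
  S=pic(n);print(n,[(np.round(x['position'],1).tolist(),round(x['confidence'],2)) for x in ctrl.find_in(n,'ball0_center')])
for z in(30,60,85,110,140): print(z,proj(S,(529.3,7.2,z)))
save(S,'s1.png',(110,250,250,390),4)
I=S['img'].astype(int).sum(2);g=I[204:232,290:318];print((g<150).sum())"
```

```text
clock: 21.75
eef_pos: [533.3, -1.0, 210.8]
tool_rot: [3.142, 0.0, 2.338]
force: [-0.1, 0.1, -0.6]
width: 9.5
gripper_force: 63.2
at [533.3  -1.  210.8] rot [3.142 0.    2.338] units [ 0.35  0.11  0.91 -0.02]
[('scene', 0.56, np.int64(577), [(0.478, 52), (0.476, 50), (0.474, 48)])]
scene []
30 [221.8 301.3]
60 [213.4 301.7]
85 [206.2 302.1]
110 [198.9 302.4]
140 [189.8 302.8]
87
```

```bash
for i in 1; do python3 -m crank '[[[0.1,0,-0.05,0],[0.1,0,-0.05,0],[0.1,0,-0.05,0],[0,0,-0.1,0],[0,0,-0.1,0],[0,0,0,0],[0,0,0,0]]]'; done
python3 -c "
from fit import *
f=[]
for i in range(6):
  S=pic('scene');f.append(ctrl.read_state()['force'])
print(np.mean(f,0).round(2));tilt(('scene',))
go(529.3,7.2,188,2.34)
T=pic('top')
im=np.hstack([cv2.resize(S['img'][130:240,260:350],(360,440),interpolation=cv2.INTER_CUBIC),cv2.resize(T['img'][170:280,200:310],(440,440),interpolation=cv2.INTER_CUBIC)])
cv2.imwrite('pics/s2.png',im[:,:800,::-1])"
```

```text
clock: 22.53
eef_pos: [528.3, 4.5, 219.9]
tool_rot: [3.141, 0.001, 2.339]
force: [0.5, 0.7, -1.7]
width: 9.2
gripper_force: 63.2
[-0.25  0.14 -1.6 ]
[('scene', 0.74, np.int64(683), [(0.566, 56), (0.561, 54), (0.559, 52)])]
at [528.    4.5 219.5] rot [-3.141 -0.     2.339] units [ 0.04  0.11  1.26 -0.02]
```

View pics/s2.png

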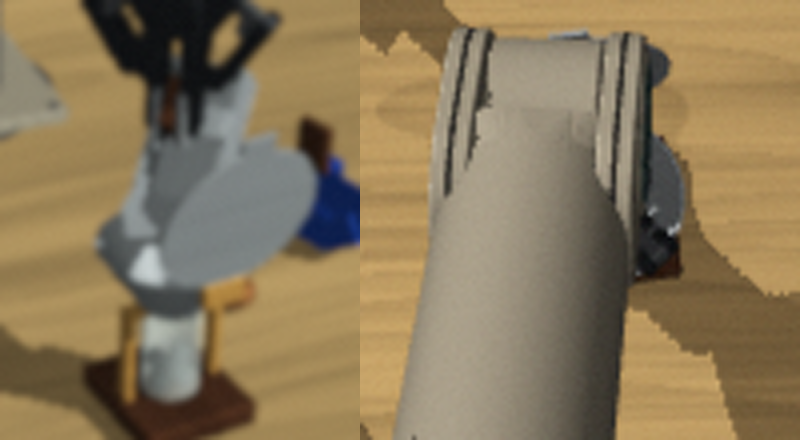

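The scoop looks empty (scene crop (190,180)), and the carried weight has dropped to about that of the empty tin. I'm carrying it away to the left and then checking the tube.

```bash
python3 -m crank '[[[0,0,-0.5,0],[0,0,-0.8,0],[0.5,0,-0.3,0],[0.8,0,0,0],[0.8,0,0,0],[0.8,0.4,0,0],[0.8,0.8,0,0],[0.8,0.8,0,0],[0.8,0.8,0,0],[0.7,0.8,0,0],[0.5,0.8,0,0],[0.2,0.6,0,0]]]'
python3 -m crank '[[[0,0.5,0,0],[0,0.3,0,0],[0,0,0,0],[0,0,0,0]]]'
python3 - <<'E'
from fit import *
go(520,225,130,2.34);tilt()
S,T=pic('scene'),pic('top')
s0=cv2.imread('pics/scene0.png')[:,:,::-1].astype(int);t0=cv2.imread('pics/top0.png')[:,:,::-1].astype(int)
for n,d,b in(('scene',S,s0),('top',T,t0)):
    c=proj(d,(529.3,7.2,50 if n=='scene' else 40));print(n,c,[(np.round(x['position'],1).tolist(),round(x['confidence'],2)) for x in ctrl.find_in(n,'ball0_center')])
    r,k=c.round().astype(int);
    h=9
    print("before\n",b[r-h:r+h+1:2,k-h:k+h+1:2].sum(2)//3,"\nafter\n",d['img'][r-h:r+h+1:2,k-h:k+h+1:2].astype(int).sum(2)//3)
E
```

```text
clock: 23.98
eef_pos: [499.7, 216.1, 259.3]
tool_rot: [3.141, -0.002, 2.343]
force: [-0.1, 0.0, -1.7]
width: 9.2
gripper_force: 63.2
clock: 24.32
eef_pos: [515.3, 225.4, 259.2]
tool_rot: [-3.14, -0.0, 2.339]
force: [-0.6, -0.0, -1.1]
width: 9.2
gripper_force: 63.2
at [515.3 225.4 259.2] rot [-3.14  -0.     2.339] units [-0.14  0.13  5.17 -0.02]
[('scene', 0.6, np.int64(820), [(0.756, 54), (0.751, 52), (0.751, 58)]), ('top', 0.9, np.int64(426), [(0.299, 62), (0.293, 60), (0.291, 64)])]
scene [216.3 301.6] []
before
 [[ 68  63  65  64  65  63  65  71  93  97]
 [ 73  96 132 122 103  92  99 112 144 111]
 [ 90 124 167 172 163 154 148 145 157 111]
 [ 93 128 168 175 166 157 148 143 152 104]
 [106 127 166 169 158 150 142 138 147  98]
 [ 96 105 160 164 157 148 142 137 127  77]
 [ 89  99 160 161 155 146 140 134 116  63]
 [ 90  98 152 144 136 138 140 134 107  56]
 [ 93  90 109 101 115 132 144 143 114  47]
 [ 83  72  88  97 116 133 146 150 115  43]] 
after
 [[ 69  64  67  66  67  65  67  72  94  97]
 [ 76  98 134 124 104  93 101 114 146 112]
 [ 92 125 168 174 166 155 148 147 157 113]
 [ 95 131 1
[... 489 characters left out ...]
1]
 [ 85  48  20  23  26  21  23  33  78  69]
 [109  42  27  26  28  28  24  67  68  67]
 [ 68  90  27  22  23  25  43 148  64  66]
 [ 67  65  70  50  30  66 149 157  92  66]
 [ 73  75  79  81 144 150 153 157 159 157]
 [106 113 122 134 140 151 154 156 159 158]] 
after
 [[ 70  70  81  78  92  85  74  71  75  72]
 [ 75  80  53  63  57  58  97  74  73  72]
 [ 76  68  57  33  34  32  36 118  74  71]
 [ 99  59  30  30  36  32  31  66  78  69]
 [ 86  50  24  33  26  28  36  31  77  70]
 [112  42  33  34  28  28  33  69  68  70]
 [ 69  86  33  34  28  30  52 150  65  69]
 [ 68  68  68  50  42  70 152 162  92  67]
 [ 74  75  79  83 143 152 156 158 161 161]
 [109 116 125 134 144 152 157 158 161 160]]
```

```bash
python3 - <<'E'
from fit import *
f=[]
for i in range(8): pic('scene');f.append(ctrl.read_state()['force'])
print(np.mean(f,0).round(2),np.std(f,0).round(2))
for n in('scene','top'):
    d=pic(n);b=cv2.imread(f'pics/{n}0.png')[:,:,::-1].astype(int)
    D=np.abs(d['img'].astype(int)-b).sum(2)>45
    k,l,st,ce=cv2.connectedComponentsWithStats(D.astype(np.uint8))
    print(n,[(st[i].tolist(),) for i in range(1,k) if st[i][4]>3])
E
```

```text
[ 0.07 -0.2  -1.5 ] [0.44 0.51 0.37]
scene [([228, 0, 39, 45, 473],), ([216, 0, 85, 103, 3381],), ([356, 0, 66, 164, 4521],), ([403, 0, 52, 93, 2109],), ([242, 10, 3, 3, 4],), ([259, 123, 80, 17, 566],), ([34, 128, 16, 29, 193],), ([142, 142, 3, 2, 4],), ([148, 143, 4, 2, 7],), ([105, 145, 183, 54, 2401],), ([153, 144, 4, 2, 7],), ([159, 145, 3, 2, 4],), ([325, 187, 58, 44, 1296],), ([295, 216, 8, 7, 41],)]
top [([75, 176, 167, 244, 19830],), ([240, 281, 173, 139, 4856],), ([0, 349, 25, 24, 433],), ([264, 415, 13, 5, 36],), ([245, 416, 16, 4, 53],)]
```

```bash
python3 -m crank '[[[-0.5,0,0.3,0],[-0.7,0,0.6,0],[-0.7,0,0.8,0],[-0.5,0,0.8,0],[0,0,0.8,0],[0,0,0.8,0],[0,0,0.8,0],[0,0,0.7,0],[0,0,0.6,0],[0,0,0.4,0],[0,0,0.2,0],[0,0,0,0]]]'
python3 -m crank '[[[0,0,0.2,0],[0,0,0.1,0],[0.1,0,0.1,0],[0.1,0,0.1,0],[0.2,0,0,0],[0.2,0,0.05,0],[0.2,0,0.05,0],[0.2,0,0.05,0],[0.2,0,0.05,0],[0,0,0,0]]]'
python3 -c "
from fit import *
tilt()"
```

```text
clock: 26.22
eef_pos: [557.3, 181.9, 88.3]
tool_rot: [-3.14, -0.001, 2.338]
force: [0.7, -0.1, -1.4]
width: 9.2
gripper_force: 63.2
clock: 27.05
eef_pos: [538.4, 203.9, 73.3]
tool_rot: [3.139, 0.003, 2.339]
force: [1.5, -2.4, 5.8]
width: 9.3
gripper_force: 64.3
[('scene', 0.7, np.int64(621), [(0.699, 0), (0.696, 26), (0.694, 2)]), ('top', 0.87, np.int64(397), [(0.359, 56), (0.358, 54), (0.358, 58)])]
```

```bash
python3 -m crank '[[[0.2,0,0.08,0],[0.2,0,0.08,0],[0.2,0,0.08,0],[0.2,0,0,0],[0.2,0,0.02,0],[0.2,0,0.02,0],[0.2,0,0.04,0],[0.2,0,0.04,0],[0,0,0,0]]]'
python3 -m crank '[[[0.2,0,0.06,0],[0.2,0,0.06,0],[0.2,0,0.08,0],[0.2,0,0.1,0],[0.1,0,0.1,0],[0,0,0.1,0],[0,0,0,0]]]'
python3 -c "
from fit import *
tilt()"
```

```text
clock: 28.0
eef_pos: [511.4, 233.0, 65.2]
tool_rot: [3.137, 0.004, 2.339]
force: [1.3, -3.6, 13.0]
width: 9.4
gripper_force: 66.7
clock: 28.58
eef_pos: [492.8, 252.3, 53.1]
tool_rot: [3.138, -0.002, 2.341]
force: [-5.6, 2.5, 20.3]
width: 9.0
gripper_force: 68.1
[('scene', 0.58, np.int64(572), [(0.802, 4), (0.799, 2), (0.787, 0)]), ('top', 0.92, np.int64(597), [(0.549, 6), (0.54, 10), (0.536, 2)])]
```

```bash
python3 -m crank '[[[0,0,-0.1,0],[0,0,0,0],[0,0,0,0],[0,0,0,0],[0,0,0,0],[0,0,0,0],[0,0,0,0]]]' -1
python3 -m crank '[[[0,0,-0.5,0],[0,0,-1,0],[0,0,-1,0],[0,0,-1,0],[0,0,-1,0],[0,0,-1,0],[0,0,-1,0],[0,0,-1,0],[0,0,-1,0],[0,0,-1,0],[0,0,0,0]]]'
python3 - <<'E'
from fit import *
go(690,20,300,np.pi)
M=[];Ds=[]
for n in('scene','top'):
    d=pic(n);u=proj(d,(496,249,20))
    r=[x for x in ctrl.trace(n,"scoop") if np.hypot(*(np.array(x["position"])-u))<20]
    print(n,u,len(r),[x["mask"].sum() for x in r])
    if r: M.append(r[0]["mask"]);Ds.append(d)
for i in range(len(M)): print(fit(Ds[i:i+1],M[i:i+1],[496,249,-.8]))
E
```

```text
clock: 29.37
eef_pos: [493.3, 249.0, 52.8]
tool_rot: [-3.141, -0.0, 2.339]
force: [0.4, -0.2, 0.7]
width: 85.2
gripper_force: 0.0
clock: 30.28
eef_pos: [496.0, 250.2, 295.4]
tool_rot: [3.133, 0.002, 2.338]
force: [0.4, -0.1, -0.3]
width: 85.4
gripper_force: 0.0
at [496.  250.2 295.4] rot [3.133e+00 2.000e-03 2.338e+00] units [-12.01  -0.81  -0.19 -10.04]
scene [201.4 366.6] 1 [np.int64(583)]
top [236.1 176. ] 1 [np.int64(895)]
(array([488.032, 256.858,  -0.766]), np.float64(0.06351791530944628))
(array([491.479, 251.059,  -0.848]), np.float64(0.1682156133828996))
```

```bash
python3 -m crank '[[[-0.5,-0.1,-0.3,0],[-1,-0.17,-0.3,0],[-1,-0.17,0,0],[-1,-0.17,0,0],[-1,-0.17,0,0],[-1,-0.17,0,0],[-1,-0.17,0,0],[-1,-0.17,0,0],[-1,-0.17,0,0],[-1,-0.17,0,0],[-1,-0.17,0,0],[-0.5,-0.1,0,0]]]' 1
python3 -m crank '[[[0,0,0,-1],[0,0,0,-1],[0,0,0,-1],[0,0,0,-1],[0,0,0,-1],[0,0,0,-1],[0,0,0,-1],[0,0,0,-1],[0,0,0,-1],[0,0,0,-1],[0,0,0,-1],[0,0,0,0]]]'
python3 - <<'E'
from fit import *
go(653.5,21,225,3.25)
print(ctrl.read_state()['qpos'].round(2))
for n in('scene','top'):
    d=pic(n);b=cv2.imread(f'pics/{n}0.png')[:,:,::-1].astype(int)
    D=np.abs(d['img'].astype(int)-b).sum(2)>45
    k,l,st,ce=cv2.connectedComponentsWithStats(D.astype(np.uint8))
    print(n,[st[i].tolist() for i in range(1,k) if st[i][4]>6])
    print([(np.round(x['position'],1).tolist(),round(x['confidence'],2)) for x in ctrl.find_in(n,'ball0_center')])
E
```

```text
clock: 31.48
eef_pos: [651.3, 13.1, 304.6]
tool_rot: [-3.139, 0.002, 2.334]
force: [-0.9, -0.3, -0.1]
width: 0.0
gripper_force: 0.0
clock: 32.48
eef_pos: [649.8, 18.0, 305.0]
tool_rot: [3.141, -0.002, -3.063]
force: [0.6, 0.8, 0.4]
width: -0.2
gripper_force: 0.0
at [649.8  18.  305. ] rot [ 3.141e+00 -2.000e-03 -3.063e+00] units [-0.16  0.11  3.2  -0.37]
[-0.07  0.57 -0.    1.42  0.    1.16  1.58]
scene [[217, 0, 84, 102, 4122], [321, 0, 22, 2, 25], [259, 0, 115, 156, 5415], [403, 0, 52, 93, 2114], [0, 124, 54, 72, 1943], [67, 136, 22, 26, 303], [92, 162, 12, 8, 53], [86, 178, 9, 7, 24], [327, 178, 56, 53, 1306], [61, 183, 17, 15, 139], [106, 190, 89, 32, 1213], [325, 203, 16, 8, 95], [335, 212, 7, 4, 20], [295, 216, 8, 7, 40]]
[([227.2, 436.4], 0.51), ([203.9, 363.5], 0.38)]
top [[154, 92, 123, 328, 22617], [364, 280, 140, 140, 4977], [0, 349, 25, 24, 433], [499, 395, 11, 16, 43], [117, 409, 16, 11, 100], [276, 408, 5, 11, 17], [505, 410, 6, 7, 18]]
[([177.5, 131.4], 0.55)]
```

```bash
python3 - <<'E'
from fit import *
d=pic('scene');I=d['img'].astype(int);s0=cv2.imread('pics/scene0.png')[:,:,::-1].astype(int)
x,y,w=489,255,-.8;c,n=np.cos(w),np.sin(w)
for nm,(a,b,z) in dict(backL=(-46,28,36),backR=(-46,-28,36),fL=(46,28,3),fR=(46,-28,3),noseL=(82,28,28),noseR=(82,-28,28),tab=(-4,0,74)).items(): print(nm,proj(d,(x+c*a-n*b,y+n*a+c*b,z)))
print("gray now\n",I[184:216,346:386].sum(2)[::1,::2]//3)
print("orig\n",s0[196:228,352:386].sum(2)[::1,::2]//3)
E
```

```text
backL [190.5 379.7]
backR [186.7 362.6]
fL [214.1 371.6]
fR [209.8 354. ]
noseL [213.8 370. ]
noseR [209.4 351.7]
tab [184.8 369.6]
gray now
 [[ 47  61  40  40  40  40  42  87 131 133 126  65  39  87 126 129 131 128
  128 129]
 [ 45  63  43  39  39  43  57  96 131 132 123  57  38  90 117 117 120 109
  109 111]
 [ 43  62  47  37  42  62  86 115 133 133 121  51  39  83  99  96  99  87
   87  91]
 [ 41  63  47  42  64  98 116 128 134 132 115  48  43  82  90  81  83  78
   79  79]
 [ 40  59  51  64 100 124 129 126 126 118 103  42  49  98 105  82  79  77
   76  76]
 [ 39  57  75  99 126 134 133 116 105  99  83  36  53 107 120  89  78  77
   76  75]
 [ 48  72 106 126 135 135 133 104  86  85  69  32  59 108 119 100  89  81
   76  75]
 [ 77 100 128 136 135 136 131  96  81  80  62  30  74 117 121 109 106  91
   74  73]
 [107 122 135 137 138 137 130  94  87  81  58  35  95 132 130 122 124  95
   74  74]
 [118 124 132 134 138 140 128  96 101  84  60  46 104 136 138 136 135  95
   76  77]
 [108 107 112 121 133 137 125 106 116  88  72  61 102 125 133 139 141  93
   78  80]
 [100  89  90  99 114 1
[... 3341 characters left out ...]
 71  56  48  64 105  81  78  69  70  75  58  48  58 120 136]
 [ 72  72  70  60  49  63 109  84  79  76  77  77  61  48  59 120 135]
 [ 70  68  69  60  49  64 110  83  79  80  78  77  65  49  58 120 137]
 [ 68  68  68  64  51  62 110  84  78  79  79  79  69  50  58 120 138]
 [ 71  70  72  68  53  63 111  83  79  78  78  78  73  56  61 122 137]
 [ 71  72  72  73  56  64 112  94  88  88  89  88  86  80  88 128 135]
 [ 73  74  75  73  61  67 117 113 109 109 109 109 112 120 128 140 134]
 [ 74  76  76  75  69  71 111 118 112 112 112 117 128 140 144 143 132]
 [ 76  76  75  75  75  76  94  99  95  94  99 113 130 139 139 134 128]
 [ 74  75  76  77  76  76  81  83  81  81  99 120 131 133 130 127 124]]
```

The scoop is empty (uniform interior) and flat. Lowering behind the lid and pushing it over comes next.

```bash
python3 -m crank '[[[0,0,0.5,-0.3],[0,0,0.8,0],[0,0,0.8,0],[0,0,0.7,0],[0,0,0.4,0],[0,0,0,0]]]'
python3 -m crank '[[[0.3,0,0,0],[0.3,0,0,0],[0.3,0,0,0],[0.3,0,0,0],[0.3,0,0,0],[0.3,0,0,0],[0.3,0,0,0],[0.3,0,0,0],[0,0,0,0]]]'
python3 -c "
from h import *
go(529.3,7.2,225)"
```

```text
clock: 33.23
eef_pos: [648.7, 18.3, 223.1]
tool_rot: [3.142, -0.005, -3.041]
force: [0.5, -0.1, 0.3]
width: 0.1
gripper_force: 0.0
clock: 33.98
eef_pos: [589.0, 11.9, 226.6]
tool_rot: [-3.141, 0.0, -3.041]
force: [-0.6, 0.3, 0.5]
width: -0.1
gripper_force: 0.0
at [589.   11.9 226.6] rot [-3.141  0.    -3.041] units [2.4  0.05 0.06 0.  ]
```

```bash
python3 -m crank '[[[0.3,0,0,0],[0.3,0,0,0],[0.3,0,0,0],[0.3,0,0,0],[0.3,0,0.05,0],[0.3,0,0.05,0],[0.3,0,0.05,0],[0.2,0,0.1,0],[0.2,0,0.2,0],[0.2,0,0.2,0],[0.2,0,0.2,0],[0.2,0,0.2,0]]]'
python3 -m crank '[[[0.15,0,0.2,0],[0.1,0,0.2,0],[0.1,0,0.2,0],[0.1,0,0.2,0],[0.1,0,0.2,0],[0.05,0,0.2,0],[0.05,0,0.2,0],[0,0,0.2,0],[0,0,0,0]]]'
python3 -c "
from h import *
go(529.3-40,7.2-4,146)"
```

```text
clock: 34.98
eef_pos: [513.0, 4.4, 198.6]
tool_rot: [3.142, -0.0, -3.04]
force: [0.2, -0.0, -0.2]
width: -0.1
gripper_force: 0.3
clock: 35.73
eef_pos: [496.6, 2.8, 158.2]
tool_rot: [3.141, -0.002, -3.04]
force: [-0.0, 0.6, 0.4]
width: 0.2
gripper_force: 0.0
at [496.6   2.8 158.2] rot [ 3.141e+00 -2.000e-03 -3.040e+00] units [0.29 0.04 0.49 0.  ]
```

```bash
python3 -m crank '[[[0,0,0.15,0],[0,0,0.1,0],[0,0,0.1,0],[0,0,0.1,0],[0,0,0,0]]]'
python3 -m crank '[[[0,0,0.08,0],[0,0,0.08,0],[0,0,0,0]]]'
python3 -m crank '[[[0,0,0.08,0],[0,0,0.08,0],[0,0,0,0]]]'
```

```text
clock: 36.15
eef_pos: [497.1, 2.9, 147.6]
tool_rot: [3.142, -0.001, -3.04]
force: [-0.3, -0.1, 0.8]
width: -0.0
gripper_force: 0.0
clock: 36.4
eef_pos: [497.5, 2.8, 144.9]
tool_rot: [-3.142, 0.001, -3.041]
force: [-2.7, -0.7, 8.3]
width: 0.2
gripper_force: 4.1
clock: 36.65
eef_pos: [497.6, 2.8, 144.1]
tool_rot: [-3.141, 0.002, -3.041]
force: [-10.7, 0.2, 40.9]
width: 0.2
gripper_force: 20.5
```

```bash
python3 -m crank '[[[0,0,-0.3,0],[0,0,-0.8,0],[0,0,-1,0],[0,0,-1,0],[0,0,-1,0],[0.5,0,-1,0],[0,0,-1,0],[0,1,0,0],[0,1,0,0],[0,1,0,0],[0,1,0,0],[0,0,0,0]]]'
python3 - <<'E'
from fit import *
print(ctrl.read_state()['eef_pos'].round(1))
def lm(d,c,yaw,a):
    u=np.array([np.cos(yaw),np.sin(yaw),0]);w=np.array([-u[1],u[0],0]);h=np.array([c[0],c[1],142])+58*u
    e=-np.cos(a)*u+np.array([0,0,np.sin(a)]);q=np.zeros((420,560),np.uint8)
    hullmask(d,[h+58*e+57*(np.cos(t)*e+np.sin(t)*w) for t in np.linspace(0,6.28,40)],q);hullmask(d,[h+r*e+s*w for r in(100,126) for s in(-12,12)],q);return q>0
for n in('scene','top'):
    d=pic(n)
    for x in ctrl.trace(n,'lid')[:2]:
        m=x['mask'];b=sorted(((round((m&q).sum()/(m|q).sum(),3),a) for a in np.arange(0,.5,.04).round(2) for q in [lm(d,(529.3,7.2),.11,a)]),reverse=True)
        print(n,round(x['confidence'],2),m.sum(),b[:4])
    print([(np.round(x['position'],1).tolist(),round(x['confidence'],2)) for x in ctrl.find_in(n,'ball0_center')])
    if n=='scene': print("tube\n",d['img'][206:232:2,290:316:2].astype(int).sum(2)//3)
for n in('scene','top'):
    d=pic(n);u=proj(d,(490,254,20))
    r=[x for x in ctrl.trace(n,"scoop") if np.hypot(*(np.array(x["position"])-u))<20]
    for x in r[:1]: print(n,fit([d],[x["mask"]],[490,254,-.8]))
E
```

```text
clock: 37.65
eef_pos: [474.0, 106.9, 292.7]
tool_rot: [3.138, 0.001, -3.033]
force: [0.2, -0.4, -0.3]
width: 0.0
gripper_force: 0.0
[474.  106.9 292.7]
scene 0.65 795 [(np.float64(0.898), np.float64(0.0)), (np.float64(0.897), np.float64(0.04)), (np.float64(0.868), np.float64(0.08)), (np.float64(0.832), np.float64(0.12))]
[]
tube
 [[110  92  70  61  63  64  66  66  65  69  82 106 116]
 [ 83  66  72  85  92  77  72  70  81 103 127  82 107]
 [ 82  70 101 140 164 149 137 130 134 145 151  79 113]
 [ 82  72 112 151 178 174 165 155 150 151 146  79 118]
 [ 82  81 118 153 177 171 159 148 143 147 140  78 119]
 [ 83 103 105 139 148 150 146 142 145 142 123  76 120]
 [ 70 100  73 102 101 115 129 144 150 137  92  74 122]
 [ 59 102  71 103  99 108 126 143 147 133  76  76 120]
 [ 61 106  75 117 104 109 128 147 156 143  72  70  92]
 [ 63 102  71  97  97 113 130 146 156 149  73  44  45]
 [ 62 100  58  78  95 112 128 145 154 141  66  40  39]
 [ 58 100  50  54  85 106 126 136 133  93  43  41  40]
 [ 42  70  46  40  48  67  80  76  57  39  37  39  41]]
top 0.75 1589 [(np.float64(0.951), np.float64(0.16)), (np.float64(0.949), np.float64(0.12)), (np.float64(0.946), np.float64(0.08)), (np.float64(0.944), np.float64(0.2))]
[]
scene (array([488.529, 257.024,  -0.749]), np.float64(0.10264900662251653))
```

```bash
python3 -c "
from cell import ctrl
print(ctrl.finish_job())"
```

```text
the job is handed in; nothing more can be done
None
```

I handed the job in with the balls poured into the tube, the lid pressed shut and the empty scoop standing flat on the bench. The hand-in gave no verdict, and I couldn't count all six balls: I only know the tube's fill level rose, the scoop is empty, and no stray balls showed.

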